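# Sweep the leftover hardware off the breadboard into the parts bin

### The arm

A 6-joint arm with a two-finger parallel gripper is mounted at the origin on the work surface. World frame = base frame: x ahead of the robot, y to its left, z up, the work surface at z = 0. Lengths are in mm, angles in rad, forces in N, time in s.
With the tool pointing down it reaches from about 350 to 875 mm from the base axis. Payload 4.2 kg.
Tool frame: the origin (TCP) lies midway between the tips of the shut fingers; the grasp point (between the pads) lies 19 mm behind it (arm.grip_point_offset is the z of the grasp point in the tool frame, in mm); z points along the fingers, x is the direction in which the jaws open and shut, and the axes are right-handed (so a half turn about z gives the same grasp; the last joint's range is limited). The gripper opens to 85 mm and grips with 20 to 120 N. Pads are 22 mm wide; open, the fingers measure 114 mm over their backs; the gripper's body (76 mm by 85 mm) begins 54 mm behind the grasp point. The pads swing forward as they close: fully open they stand 13 mm farther back than shut.
Start: joints at [-0.91, 0.385, 0.008, 0, -1.194, -0.259], TCP at [244.435, -575.196, 231.312] pointing down, gripper open.
Joint ranges: [-3.14, 3.14], [-1.21, 2.06], [-1.07, 1.41], [-3.16, 2.05], [-2.99, -0.16], [-3.1, 3.1]. Speed limits (rad/s): [2.79, 2.79, 3.14, 3.14, 3.14, 3.14].

### API

Orientations are given as a unit quaternion [x, y, z, w].
In Python, from bench import arm gives the robot as it stands.
- The arm moves only by the shell command python3 -m jog 'ROWS'. ROWS is JSON, a list of rows, each an object of numbers: "hand": the finger opening in mm, from 0 to 85.4; "dx", "dy", "dz": the shift along the tool's x, y, z in mm; "rx", "ry", "rz": the turn, a rotation vector about the tool's x, y, z in rad. A call has 1 to 5 rows; each row shifts and turns the commanded pose from where the row before left it, along the tool's axes as they then stand; what a row does not reach is not made up. A row lasts 1/12 s, in which the tool goes at most 41.7 mm and 7.16 degrees, less where a joint would pass 70% of its speed; a pose out of reach is approached as far as the arm can. A call with a gripper value outside its range is refused whole. The fingers move at their own pace and stop on an object; the grip force is fixed at half the most. Time passes only in rows, so rows that do not move let the fingers close. It gives the time, the measured TCP pose, the force and the opening at its end, in the units of the state.
- arm.read_state(): the state, without advancing time (a new reading comes with each control period).
- arm.get_image(name): name is "side" or "top" or "wrist"; returns a dict with "img" (480x640x3 uint8, red, green, blue), "depth" (480x640 float32, mm along the optical axis (not along the pixel's ray), 0 where there is no reading), "intrinsics" (3x3 intrinsics, pixels), "dist" ([k1, k2, p1, p2, k3] as OpenCV has them; the pictures are not rectified), "R" (3x3) and "t" (3): a world point X has camera coordinates R X + t; the wrist camera has in their place "T_tool_cam" (4x4, takes a point from camera to tool coordinates, whose origin is the TCP and whose axes are the tool frame's). Camera axes: x right, y down, z forward; pixel columns grow to the right and rows downward; lengths in mm; the calibration is good to about 2 mm. A picture is of the moment at which its call begins: read the wrist's pose just before it.
- arm.job_done(): hands the job in, once; it reports no verdict.
The state is a dict: "clock": time; "joints": joint angles; "joint_vel": joint speeds; "joint_efforts": joint torques, N m; "position": TCP position; "ee_rot": TCP orientation; "contact_force": force on the tool from outside, world axes, zero at the start; "wrist_torque": the same for the moment, N m; "gripper_width": finger opening in mm.
Only numpy, scipy, OpenCV 4.12 (cv2) and the standard library are available. Lean on these libraries where they do the work, as an engineer would, in place of code of your own. Each camera call takes 0.05 s, during which the arm holds its last target.

### The job

Clear the leftover hardware from the small breadboard: with the fingertips, sweep the clamping fork, the post collar and the hexagonal spacer across the board and off its side edge into the open steel bin that is tucked under that edge, without picking any of them up. Leave the bin and everything else on and around the board where it stands, and do not bump the lens mount or the mirror mount.

Things in the scene. Friction and masses are not known exactly. Their poses are not given: they have to be found in the camera images.
- board: small dark grey breadboard with a 25 mm grid of tapped holes, a flat plate 300 (its x) by 350 (its y) by 13 mm thick, bolted down on four steel feet; origin on the table under the board's centre, its top is 85 mm above that, the side edges are at its y = +175 and -175 mm. x points away from the robot, y to the robot's left, turned by at most 9 degrees. It does not move
- fork_center (a point): slotted clamping fork of plain aluminium lying flat on the board, 60 mm long (its x, the open end of the slot at +x), 30 mm wide, 10 mm thick, about 45 g; the point is at its middle, half-way up (5 mm above the board), the centre of mass about 3 mm towards its -x end
- collar_center (a point): round post collar of plain aluminium lying flat, a ring 30 mm in diameter and 14 mm high with a 13 mm bore, about 50 g; the point is at its centre, half-way up (7 mm above the board)
- spacer_center (a point): hexagonal steel spacer lying on one of its flats, 50 mm long (its x), 14 mm across flats, about 60 g; the point is at its centre, half-way up (7 mm above the board)
- bin: open steel parts bin, 190 mm (its x, along the board's edge) by 120 mm (its y) and 65 mm high, walls and floor 3 mm, loose, 0.7 kg, standing on the table with one long side tucked about 12 mm under the board's left or right edge, so that about 105 mm of its mouth is open beside the board, 20 mm below the board's top; origin at the centre of its underside
- case: closed grey plastic optics case of the same outer size as the bin (190 x 120 x 65 mm), tucked under the opposite edge of the board; origin at the centre of its underside; a bystander
- pillar_center (a point): upright round steel pedestal pillar, 25 mm in diameter (foot 29 mm), 38 mm high, standing loose on the board among the hardware; the point is half-way up on its axis; a bystander
- lens_cell_center (a point): black ring with a small lens in it lying flat on the board among the hardware, 33 mm in diameter, 12 mm high, loose; the point is at its centre, half-way up; a bystander
- lens_tube_center (a point): short black lens tube standing upright and open at the top, loose on the board among the hardware, 30 mm in diameter, 24 mm high; the point is half-way up on its axis; a bystander
- lens_mount: lens in a black 58 mm ring on a post, bolted to the far part of the board, base 30 x 58 mm, 123 mm high above the board; origin at the centre of the base's underside; a bystander
- mirror_mount: square black mirror mount, 52 mm wide, turned 45 degrees on a post, bolted to the far part of the board, base 30 x 58 mm, 118 mm high above the board; origin at the centre of the base's underside; a bystander
- driver: hex driver with a black handle lying on the table to the left, 180 mm long, 22 mm high; origin on the table under its middle; a bystander

How it is judged:
By the outcome, as a careful person would: the job done as asked, in the order asked, and still so for the second after the job is handed in, with the robot touching nothing.
It also fails if it takes over 64 s, if anything falls off the work surface, if the arm or the gripper's body presses on something with over 40 N, if the wrist force passes 120 N, or if a joint passes its speed limit or range.

## Working session

There is one attempt and no reset: what is moved stays moved. The work goes in short steps, Python scripts to look and compute and a shell command to move; the robot and the scene stay as the last step left them, time stands still between calls to the robot, and variables do not carry over. Pictures are saved under pics/ and viewed, and the job is handed in when it is done.

```bash
ls; mkdir -p pics
python3 - <<'E'
from bench import arm
import cv2,pickle
s=arm.read_state();print(s)
d={}
for n in("top","side"):
    f=arm.get_image(n);d[n]=f
    cv2.imwrite(f"pics/{n}0.png",f["img"][:,:,::-1])
    print(n,f["intrinsics"],f["dist"],f["R"],f["t"])
pickle.dump(d,open("f0.pkl","wb"))
E
```

```text
pics
{'clock': 0.0, 'joints': array([-9.10388760e-01,  3.85553470e-01,  6.61753968e-03, -5.09932484e-04,
       -1.19399188e+00, -2.58608197e-01]), 'joint_vel': array([ 4.18330676e-04, -5.56175711e-04,  1.25082930e-04, -1.58919919e-03,
       -8.26263196e-05,  8.51397744e-05]), 'joint_efforts': array([ 9.16740973e-04, -3.92284155e+01,  1.88398057e+01,  4.18612316e+00,
       -4.66149111e-03,  9.91766370e-06]), 'position': array([ 244.21631792, -574.67311797,  230.21857905]), 'ee_rot': array([ 5.51859308e-01,  8.33936516e-01,  5.65706096e-04, -9.33779698e-04]), 'contact_force': array([ 0.08095173,  0.28893697, -0.31906749]), 'wrist_torque': array([-0.01714364, -0.03235705, -0.02526936]), 'gripper_width': 85.47915392499056}
top [[579.31006401   0.         322.35009951]
 [  0.         579.31006401 244.98435128]
 [  0.           0.           1.        ]] [0.01265266 0.         0.         0.         0.        ] [[-0.02075108 -0.99977196  0.00504271]
 [-0.98200648  0.01943489 -0.18784452]
 [ 0.18770368 -0.00884995 -0.98218583]] [ 143.81049847  592.13784073 1101.29540857]
side [[489.52555887   0.         318.64630375]
 [  0.         489.52555887 230.07021501]
 [  0.           0.           1.        ]] [0.00956042 0.         0.         0.         0.        ] [[ 0.98791327 -0.15446971 -0.01290251]
 [-0.10162457 -0.58258529 -0.80639123]
 [ 0.11704621  0.79795582 -0.59124166]] [-567.10957557  213.37513539  909.5285965 ]
```

View pics/top0.png

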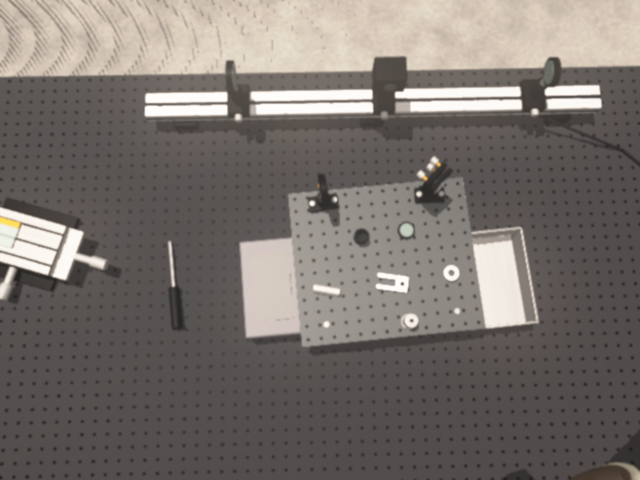

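View pics/side0.png

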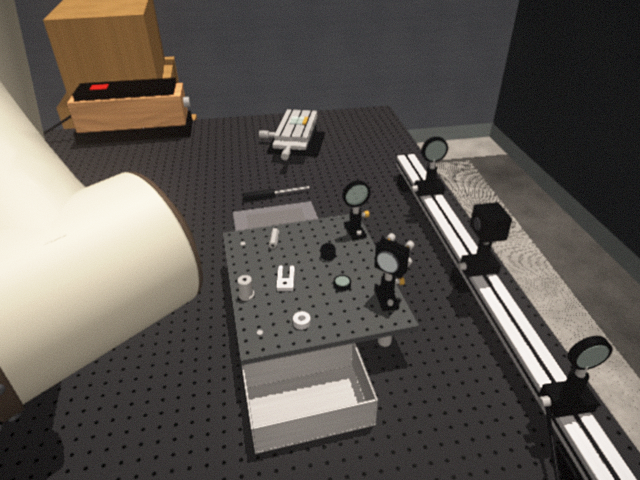

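```bash
cat > h.py <<'E'
import numpy as np,cv2,pickle
def pix2plane(f,uv,z):
    uv=np.array(uv,float).reshape(-1,1,2)
    n=cv2.undistortPoints(uv,f["intrinsics"],np.array(f["dist"])).reshape(-1,2)
    R=np.array(f["R"]);t=np.array(f["t"])
    C=-R.T@t
    d=np.c_[n,np.ones(len(n))]@R
    s=(z-C[2])/d[:,2]
    return C+d*s[:,None]
def proj(f,X):
    r,_=cv2.Rodrigues(np.array(f["R"]))
    return cv2.projectPoints(np.array(X,float).reshape(-1,1,3),r,np.array(f["t"],float),f["intrinsics"],np.array(f["dist"]))[0].reshape(-1,2)
def ortho(f,x0,x1,y0,y1,z,s):
    # image: up=+x, left=+y ; s px/mm
    W=int((y1-y0)*s);H=int((x1-x0)*s)
    v,u=np.mgrid[0:H,0:W]
    X=np.stack([x1-v/s,y1-u/s,np.full(v.shape,z)],-1).reshape(-1,3)
    m=proj(f,X).astype(np.float32).reshape(H,W,2)
    return cv2.remap(f["img"],m[...,0],m[...,1],cv2.INTER_CUBIC)
def grid(im,x0,x1,y0,y1,s,st=50):
    im=im.copy()
    for x in range(int(np.ceil(x0/st)*st),int(x1)+1,st):
        v=int((x1-x)*s);cv2.line(im,(0,v),(im.shape[1],v),(255,255,0),1);cv2.putText(im,str(x),(0,v-2),0,.4,(255,0,0),1)
    for y in range(int(np.ceil(y0/st)*st),int(y1)+1,st):
        u=int((y1-y)*s);cv2.line(im,(u,0),(u,im.shape[0]),(255,255,0),1);cv2.putText(im,str(y),(u+2,10),0,.4,(255,0,0),1)
    return im
E
python3 - <<'E'
from h import *
d=pickle.load(open("f0.pkl","rb"));f=d["top"]
pts=dict(spacer=(326,290),fork=(393,282),collar=(451,272),pillar=(410,320),cell=(406,230),tube=(362,236),c1=(289,194),c2=(463,178),c3=(302,346),c4=(486,331))
for k,p in pts.items(): print(k,pix2plane(f,p,90 if k[0]!='c' or k in('collar','cell') else 85).round(0))
print(f["depth"][282,393],f["depth"][300,360])
a=(380,740,-330,180)
a=(390,730,-310,160)
for n in("top","side"):
    o=ortho(d[n],*a,90,1.6); cv2.imwrite(f"pics/o_{n}.png",grid(o,*a,1.6)[:,:,::-1])
E
```

```text
spacer [[501. 127.  90.]]
fork [[514.  -2.  90.]]
collar [[ 531. -114.   90.]]
pillar [[441. -31.  90.]]
cell [[615. -31.  90.]]
tube [[605.  55.  90.]]
c1 [[693. 196.  85.]]
c2 [[ 720. -151.   85.]]
c3 [[397. 174.  85.]]
c4 [[ 418. -174.   85.]]
1110.0804 1105.846
```

Run:
```python
from h import *
d=pickle.load(open("f0.pkl","rb"))
a=(385,735,-200,205)
for n in("top","side"):
    o=ortho(d[n],*a,90,1.6); cv2.imwrite(f"pics/o_{n}.png",grid(o,*a,1.6)[:,:,::-1])
```

```text
(no output)
```

View pics/o_top.png

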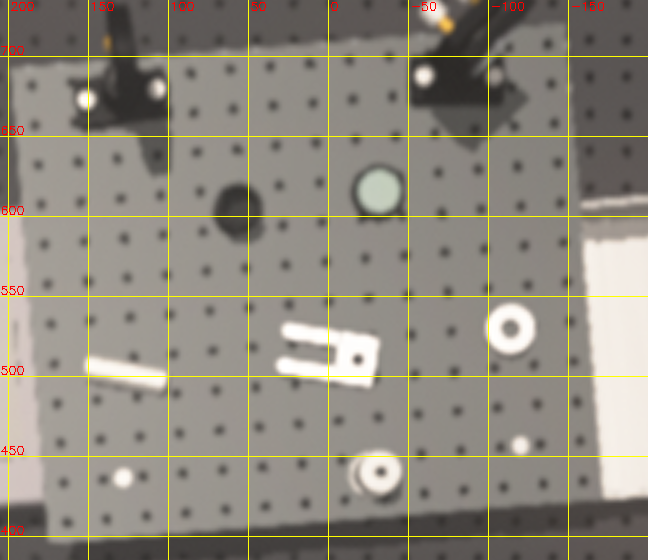

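View pics/o_side.png

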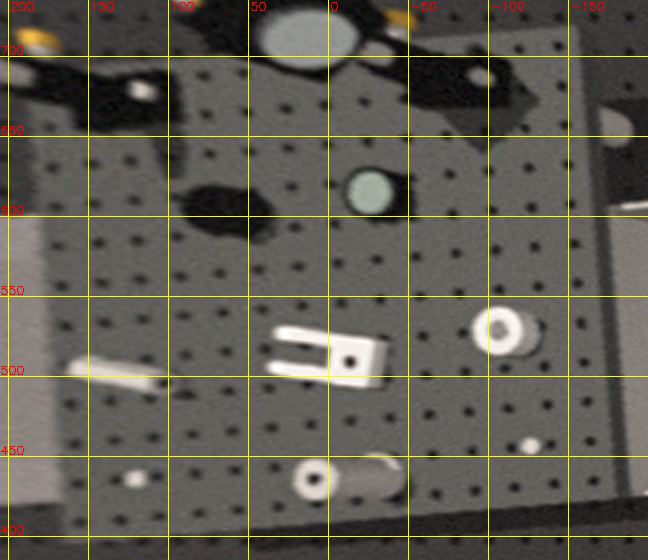

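The ortho view (z = 90 plane) puts the bin on the right (-y) edge. Measured positions:

| Item | World x, y (mm) |
|---|---|
| Fork | about (514, 0), slot open toward +y |
| Collar | about (531, -114) |
| Spacer | about (502, 127) |
| Pillar | about (440, -25) |
| Lens cell | about (615, -31) |
| Lens tube | about (605, 55) |

I'll push fork, then collar, then spacer, using the shut fingers as a 29 mm paddle along -tool y. First I turn the tool and shut the fingers.

```bash
cat > st.py <<'E'
import sys,numpy as np
from bench import arm
from scipy.spatial.transform import Rotation as Ro
s=arm.read_state();R=Ro.from_quat(s["ee_rot"]).as_matrix();p=np.array(s["position"])
print("t%.2f"%s["clock"],"p",p.round(1),"ytool deg %.1f"%np.degrees(np.arctan2(R[1,1],R[0,1])),"F",np.round(s["contact_force"],1),"w%.1f"%s["gripper_width"],"tilt",R[:,2].round(3))
for a in sys.argv[1:]:
    t=np.array([float(v) for v in a.split(",")]); print("to",t,"tool delta",(R.T@(t-p)).round(1)); p=t
E
python3 -m jog '[{"hand":0,"rz":-0.115},{"hand":0,"rz":-0.115},{"hand":0,"rz":-0.115},{"hand":0,"rz":-0.115},{"hand":0,"rz":-0.115}]'
python3 -m jog '[{"hand":0,"rz":-0.115},{"hand":0,"rz":-0.115},{"hand":0,"rz":-0.115},{"hand":0,"rz":-0.11},{"hand":0}]'
python3 st.py 522,56,200
```

```text
t0.10 p [ 244.2 -574.7  230.3] ytool deg 23.0 F [-0.  -0.6  0.7] w85.4 tilt [-0.001  0.002 -1.   ]
to [522.  56. 200.] tool delta [471.9 502.2  31.2]$[0]: bad value
$[0]: bad value
```

```bash
python3 -m jog '[{"hand":0.5,"rz":-0.115},{"hand":0.5,"rz":-0.115},{"hand":0.5,"rz":-0.115},{"hand":0.5,"rz":-0.115},{"hand":0.5,"rz":-0.115}]' || python3 -m jog --help
```

```text
$[0]: bad value
invalid input: not JSON, or not a number
```

```bash
python3 -m jog '[{"hand":0,"dx":0,"dy":0,"dz":0,"rx":0,"ry":0,"rz":-0.115}]'; python3 st.py
```

```text
clock: 0.18
position: [244.3, -574.8, 230.5]
ee_rot: [0.502, 0.865, 0.0, -0.001]
contact_force: [0.8, 0.1, -0.9]
gripper_width: 75.6
t0.18 p [ 244.3 -574.8  230.5] ytool deg 29.7 F [ 0.8  0.1 -0.9] w75.6 tilt [-0.001  0.001 -1.   ]
```

All seven keys are required. Continuing.

```bash
python3 -m jog '[{"hand":0,"dx":0,"dy":0,"dz":0,"rx":0,"ry":0,"rz":-0.115},{"hand":0,"dx":0,"dy":0,"dz":0,"rx":0,"ry":0,"rz":-0.115},{"hand":0,"dx":0,"dy":0,"dz":0,"rx":0,"ry":0,"rz":-0.115},{"hand":0,"dx":0,"dy":0,"dz":0,"rx":0,"ry":0,"rz":-0.115},{"hand":0,"dx":0,"dy":0,"dz":0,"rx":0,"ry":0,"rz":-0.115}]'
python3 -m jog '[{"hand":0,"dx":0,"dy":0,"dz":0,"rx":0,"ry":0,"rz":-0.115},{"hand":0,"dx":0,"dy":0,"dz":0,"rx":0,"ry":0,"rz":-0.115},{"hand":0,"dx":0,"dy":0,"dz":0,"rx":0,"ry":0,"rz":-0.11},{"hand":0,"dx":0,"dy":0,"dz":0,"rx":0,"ry":0,"rz":0}]'; python3 st.py 522,56,200
```

```text
clock: 0.6
position: [244.3, -574.9, 230.6]
ee_rot: [0.235, 0.972, 0.001, -0.0]
contact_force: [-0.9, -0.6, -0.7]
gripper_width: 12.5
clock: 0.93
position: [244.3, -574.9, 230.7]
ee_rot: [0.069, 0.998, 0.001, -0.0]
contact_force: [0.1, -0.3, 0.1]
gripper_width: 0.0
t0.93 p [ 244.3 -574.9  230.7] ytool deg 82.1 F [ 0.1 -0.3  0.1] w0.0 tilt [-0.001  0.001 -1.   ]
to [522.  56. 200.] tool delta [-188.8  662.9   31.2]
```

```bash
python3 -m jog '[{"hand":0,"dx":-9.4,"dy":33,"dz":0,"rx":0,"ry":0,"rz":0},{"hand":0,"dx":-9.4,"dy":33,"dz":0,"rx":0,"ry":0,"rz":0},{"hand":0,"dx":-9.4,"dy":33,"dz":0,"rx":0,"ry":0,"rz":0},{"hand":0,"dx":-9.4,"dy":33,"dz":0,"rx":0,"ry":0,"rz":0},{"hand":0,"dx":-9.4,"dy":33,"dz":0,"rx":0,"ry":0,"rz":0}]'
python3 -m jog '[{"hand":0,"dx":-9.4,"dy":33,"dz":0,"rx":0,"ry":0,"rz":0},{"hand":0,"dx":-9.4,"dy":33,"dz":0,"rx":0,"ry":0,"rz":0},{"hand":0,"dx":-9.4,"dy":33,"dz":0,"rx":0,"ry":0,"rz":0},{"hand":0,"dx":-9.4,"dy":33,"dz":0,"rx":0,"ry":0,"rz":0},{"hand":0,"dx":-9.4,"dy":33,"dz":0,"rx":0,"ry":0,"rz":0}]'
python3 -m jog '[{"hand":0,"dx":-9.4,"dy":33,"dz":0,"rx":0,"ry":0,"rz":0},{"hand":0,"dx":-9.4,"dy":33,"dz":0,"rx":0,"ry":0,"rz":0},{"hand":0,"dx":-9.4,"dy":33,"dz":0,"rx":0,"ry":0,"rz":0},{"hand":0,"dx":-9.4,"dy":33,"dz":0,"rx":0,"ry":0,"rz":0},{"hand":0,"dx":-9.4,"dy":33,"dz":0,"rx":0,"ry":0,"rz":0}]'
python3 -m jog '[{"hand":0,"dx":-9.4,"dy":33,"dz":0,"rx":0,"ry":0,"rz":0},{"hand":0,"dx":-9.4,"dy":33,"dz":0,"rx":0,"ry":0,"rz":0},{"hand":0,"dx":-9.4,"dy":33,"dz":0,"rx":0,"ry":0,"rz":0},{"hand":0,"dx":-9.4,"dy":33,"dz":0,"rx":0,"ry":0,"rz":0},{"hand":0,"dx":0,"dy":0,"dz":0,"rx":0,"ry":0,"rz":0}]'
python3 st.py 522,56,130
python3 - <<'E'
from bench import arm
import cv2,pickle
f=arm.get_image("wrist"); f["st"]=arm.read_state(); pickle.dump(f,open("w1.pkl","wb"))
cv2.imwrite("pics/w1.png",f["img"][:,:,::-1]); print(f["T_tool_cam"])
E
```

```text
clock: 1.35
position: [314.0, -416.7, 231.0]
ee_rot: [0.071, 0.997, 0.0, -0.0]
contact_force: [0.9, 0.0, 0.9]
gripper_width: -0.0
clock: 1.77
position: [383.4, -259.7, 231.3]
ee_rot: [0.071, 0.997, 0.0, 0.0]
contact_force: [0.6, -0.5, -0.5]
gripper_width: -0.4
clock: 2.18
position: [452.8, -102.8, 231.4]
ee_rot: [0.071, 0.997, 0.0, 0.0]
contact_force: [-0.3, -0.4, 0.4]
gripper_width: 0.0
clock: 2.6
position: [510.4, 25.2, 230.9]
ee_rot: [0.069, 0.998, 0.0, 0.001]
contact_force: [0.7, -0.5, -0.2]
gripper_width: -0.1
t2.60 p [510.4  25.2 230.9] ytool deg 82.1 F [ 0.7 -0.5 -0.2] w-0.1 tilt [ 0.001  0.    -1.   ]
to [522.  56. 130.] tool delta [ -7.1  32.  101. ]
[[ 9.99999935e-01 -3.05479423e-04 -1.92934967e-04 -8.34820720e-02]
 [ 3.46592713e-04  9.61890990e-01  2.73432994e-01 -7.01058681e+01]
 [ 1.02054253e-04 -2.73433043e-01  9.61891034e-01 -1.42575521e+02]
 [ 0.00000000e+00  0.00000000e+00  0.00000000e+00  1.00000000e+00]]
```

View pics/w1.png

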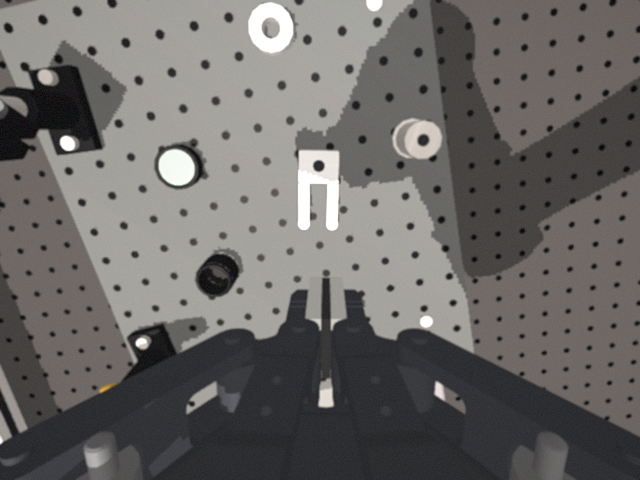

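The wrist view shows the fork lined up with the tool, tines at (304,228) and (332,228) and head end at row 150. The collar is at (271,27), the pillar at (417,140) and the lens cell at (178,165). I'll measure these in world coordinates.

```bash
cat >> h.py <<'E'
from scipy.spatial.transform import Rotation as Ro
def wristcam(f):
    T=np.eye(4);T[:3,:3]=Ro.from_quat(f["st"]["ee_rot"]).as_matrix();T[:3,3]=f["st"]["position"]
    M=np.linalg.inv(T@np.array(f["T_tool_cam"]));f["R"]=M[:3,:3];f["t"]=M[:3,3];return f
E
python3 - <<'E'
from h import *
f=wristcam(pickle.load(open("w1.pkl","rb")))
def q(n,uv,z): print(n,pix2plane(f,uv,z).round(1).tolist())
q("tines",[(304,229),(332,229)],95);q("head",[(299,151),(340,151)],95);q("collar",[(271,25)],99)
q("pillar top",[(424,140)],123);q("cell",[(178,165)],97);q("tube top",[(220,272)],109);q("screws",[(374,2),(427,321)],88)
o=pickle.load(open("f0.pkl","rb"))["top"]
print("bin",pix2plane(o,[(522,228),(538,323),(472,232)],65).round(0).tolist())
E
```

```text
tines [[526.6, 27.2, 95.0], [504.9, 30.2, 95.0]]
head [[521.1, -32.2, 95.0], [491.1, -28.0, 95.0]]
collar [[526.2, -115.4, 99.0]]
pillar top [[436.4, -29.2, 123.0]]
cell [[610.8, -34.5, 97.0]]
tube top [[594.2, 48.4, 109.0]]
screws [[455.6, -122.1, 88.0], [435.0, 124.8, 88.0]]
bin [[620.0, -267.0, 65.0], [432.0, -281.0, 65.0], [614.0, -167.0, 65.0]]
```

```bash
python3 -m jog '[{"hand":0,"dx":-3,"dy":16,"dz":20,"rx":0,"ry":0,"rz":0},{"hand":0,"dx":-3,"dy":16,"dz":30,"rx":0,"ry":0,"rz":0},{"hand":0,"dx":0,"dy":0,"dz":38,"rx":0,"ry":0,"rz":0},{"hand":0,"dx":0,"dy":0,"dz":38,"rx":0,"ry":0,"rz":0.04},{"hand":0,"dx":0,"dy":0,"dz":10,"rx":0,"ry":0,"rz":0}]'
python3 -m jog '[{"hand":0,"dx":0,"dy":0,"dz":2,"rx":0,"ry":0,"rz":0},{"hand":0,"dx":0,"dy":0,"dz":2,"rx":0,"ry":0,"rz":0},{"hand":0,"dx":0,"dy":0,"dz":0,"rx":0,"ry":0,"rz":0}]'
python3 st.py 520.5,56,89
```

```text
clock: 3.07
position: [514.1, 50.1, 90.0]
ee_rot: [0.092, 0.996, -0.002, -0.005]
contact_force: [-0.3, -0.6, -0.2]
gripper_width: -0.3
clock: 3.32
position: [519.9, 51.9, 93.1]
ee_rot: [0.089, 0.996, 0.001, 0.002]
contact_force: [0.4, 0.1, 1.2]
gripper_width: -0.0
t3.32 p [519.9  51.9  93.1] ytool deg 79.7 F [0.4 0.1 1.2] w-0.0 tilt [ 0.003  0.001 -1.   ]
to [520.5  56.   89. ] tool delta [0.2 4.1 4.1]
```

```bash
python3 -m jog '[{"hand":0,"dx":0,"dy":0,"dz":2,"rx":0,"ry":0,"rz":0},{"hand":0,"dx":0,"dy":0,"dz":0,"rx":0,"ry":0,"rz":0},{"hand":0,"dx":0,"dy":0,"dz":0,"rx":0,"ry":0,"rz":0}]'
python3 st.py
```

```text
clock: 3.57
position: [519.2, 52.0, 90.6]
ee_rot: [0.089, 0.996, 0.001, 0.001]
contact_force: [1.0, -1.0, 0.0]
gripper_width: -0.0
t3.57 p [519.2  52.   90.6] ytool deg 79.7 F [ 1. -1.  0.] w-0.0 tilt [ 0.002  0.001 -1.   ]
```

```bash
python3 -m jog '[{"hand":0,"dx":0,"dy":0,"dz":2,"rx":0,"ry":0,"rz":0},{"hand":0,"dx":0,"dy":-6,"dz":0,"rx":0,"ry":0,"rz":0},{"hand":0,"dx":0,"dy":-8,"dz":0,"rx":0,"ry":0,"rz":0},{"hand":0,"dx":0,"dy":-8,"dz":0,"rx":0,"ry":0,"rz":0},{"hand":0,"dx":0,"dy":-8,"dz":0,"rx":0,"ry":0,"rz":0.01}]'
python3 -m jog '[{"hand":0,"dx":0,"dy":-8,"dz":0,"rx":0,"ry":0,"rz":0.01},{"hand":0,"dx":0,"dy":-8,"dz":0,"rx":0,"ry":0,"rz":0.01},{"hand":0,"dx":0,"dy":-8,"dz":0,"rx":0,"ry":0,"rz":0.01},{"hand":0,"dx":0,"dy":-8,"dz":0,"rx":0,"ry":0,"rz":0.01},{"hand":0,"dx":0,"dy":-8,"dz":0,"rx":0,"ry":0,"rz":0.01}]'
python3 st.py
python3 - <<'E'
from bench import arm
import cv2,pickle
st=arm.read_state();f=arm.get_image("wrist"); f["st"]=st; pickle.dump(f,open("w2.pkl","wb"))
cv2.imwrite("pics/w2.png",f["img"][:,:,::-1])
E
```

```text
clock: 3.98
position: [512.9, 21.4, 87.3]
ee_rot: [0.095, 0.996, -0.0, -0.0]
contact_force: [-0.5, 1.1, 0.4]
gripper_width: -0.1
clock: 4.4
position: [504.7, -17.7, 87.3]
ee_rot: [0.12, 0.993, 0.0, 0.0]
contact_force: [0.2, 0.4, 0.2]
gripper_width: 0.0
t4.40 p [504.7 -17.7  87.3] ytool deg 76.2 F [0.2 0.4 0.2] w0.0 tilt [ 0.  0. -1.]
```

View pics/w2.png

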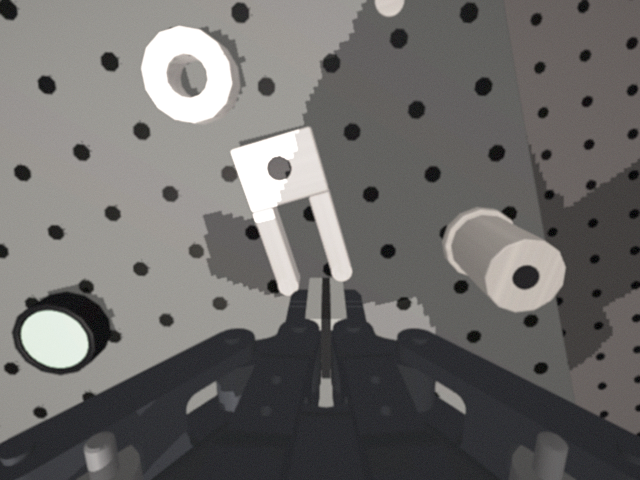

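The fork has yawed: its head points to image left, and only the right tine tip at (343,278) is in contact. The shut tips are only about 14 mm wide. I'll back off, open the fingers to about 14 mm so each one backs a tine, and realign with the fork.

Run:
```python
from h import *
f=wristcam(pickle.load(open("w2.pkl","rb")))
def q(n,uv,z):
    r=pix2plane(f,uv,z).round(1); print(n,r.tolist()); return r
t=q("tines",[(289,291),(343,279)],95);h=q("head",[(232,150),(310,127)],95);q("collar",[(190,73)],99)
q("tip l,r",[(307,280),(346,280)],87)
a=t.mean(0)-h.mean(0);print("centre",(t.mean(0)+h.mean(0))/2,"axis deg",np.degrees(np.arctan2(a[1],a[0])))
```

```text
tines [[517.3, -28.5, 95.0], [495.3, -28.4, 95.0]]
head [[522.5, -86.2, 95.0], [493.5, -87.2, 95.0]]
collar [[527.2, -112.8, 99.0]]
tip l,r [[510.4, -28.1, 87.0], [494.6, -24.2, 87.0]]
centre [507.15  -57.575  95.   ] axis deg 91.67167700262141
```

The fork is now at (507,-58) and nearly parallel to world y, but its path still overlaps the collar. I'll lift over to its +x side and nudge it about 19 mm toward -x with the 22 mm wide finger side. After that I'll push with the fingers slightly open.

```bash
python3 -m jog '[{"hand":0,"dx":0,"dy":8,"dz":-10,"rx":0,"ry":0,"rz":-0.12},{"hand":0,"dx":0,"dy":0,"dz":-16,"rx":0,"ry":0,"rz":-0.12},{"hand":0,"dx":0,"dy":0,"dz":0,"rx":0,"ry":0,"rz":0},{"hand":0,"dx":0,"dy":0,"dz":0,"rx":0,"ry":0,"rz":0}]'
python3 st.py 543,-60,112 543,-60,88
```

```text
clock: 4.78
position: [507.2, -8.9, 113.9]
ee_rot: [0.001, 1.0, 0.0, 0.001]
contact_force: [-1.0, -0.3, -0.7]
gripper_width: 0.0
t4.78 p [507.2  -8.9 113.9] ytool deg 89.9 F [-1.  -0.3 -0.7] w0.0 tilt [ 0.002  0.001 -1.   ]
to [543. -60. 112.] tool delta [-35.9 -51.    1.9]
to [543. -60.  88.] tool delta [ 0. -0. 24.]
```

```bash
python3 -m jog '[{"hand":0,"dx":-18,"dy":-25,"dz":0,"rx":0,"ry":0,"rz":0},{"hand":0,"dx":-18,"dy":-26,"dz":0,"rx":0,"ry":0,"rz":0},{"hand":0,"dx":0,"dy":0,"dz":0,"rx":0,"ry":0,"rz":0},{"hand":0,"dx":0,"dy":0,"dz":13,"rx":0,"ry":0,"rz":0},{"hand":0,"dx":0,"dy":0,"dz":13,"rx":0,"ry":0,"rz":0}]'
python3 -m jog '[{"hand":0,"dx":0,"dy":0,"dz":0,"rx":0,"ry":0,"rz":0},{"hand":0,"dx":0,"dy":0,"dz":0,"rx":0,"ry":0,"rz":0}]'
python3 st.py 510,-60,88
```

```text
clock: 5.2
position: [542.8, -60.6, 86.5]
ee_rot: [0.001, 1.0, 0.0, 0.0]
contact_force: [-0.2, 0.5, -0.5]
gripper_width: 0.2
clock: 5.37
position: [542.0, -60.1, 86.2]
ee_rot: [0.0, 1.0, -0.0, -0.001]
contact_force: [-0.1, 0.5, -0.2]
gripper_width: 0.2
t5.37 p [542.  -60.1  86.2] ytool deg 89.9 F [-0.1  0.5 -0.2] w0.2 tilt [-0.002 -0.    -1.   ]
to [510. -60.  88.] tool delta [32.   0.1 -1.7]
```

```bash
python3 -m jog '[{"hand":0,"dx":7,"dy":0,"dz":-1.5,"rx":0,"ry":0,"rz":0},{"hand":0,"dx":7,"dy":0,"dz":0,"rx":0,"ry":0,"rz":0},{"hand":0,"dx":7,"dy":0,"dz":0,"rx":0,"ry":0,"rz":0},{"hand":0,"dx":7,"dy":0,"dz":0,"rx":0,"ry":0,"rz":0},{"hand":0,"dx":5,"dy":0,"dz":0,"rx":0,"ry":0,"rz":0}]'
python3 -m jog '[{"hand":0,"dx":0,"dy":0,"dz":0,"rx":0,"ry":0,"rz":0},{"hand":0,"dx":-5,"dy":0,"dz":-5,"rx":0,"ry":0,"rz":0},{"hand":0,"dx":0,"dy":0,"dz":-20,"rx":0,"ry":0,"rz":0},{"hand":0,"dx":0,"dy":20,"dz":-10,"rx":0,"ry":0,"rz":0},{"hand":14,"dx":0,"dy":30,"dz":0,"rx":0,"ry":0,"rz":0}]'
python3 -m jog '[{"hand":14,"dx":0,"dy":30,"dz":0,"rx":0,"ry":0,"rz":0},{"hand":14,"dx":0,"dy":0,"dz":0,"rx":0,"ry":0,"rz":0},{"hand":14,"dx":0,"dy":0,"dz":0,"rx":0,"ry":0,"rz":0}]'
cat > snap.py <<'E'
import sys,pickle,cv2
from bench import arm
st=arm.read_state();f=arm.get_image("wrist"); f["st"]=st; pickle.dump(f,open(sys.argv[1]+".pkl","wb"))
cv2.imwrite(f"pics/{sys.argv[1]}.png",f["img"][:,:,::-1])
E
python3 st.py; python3 snap.py w3
```

```text
clock: 5.78
position: [508.5, -60.0, 88.9]
ee_rot: [-0.0, 1.0, 0.0, -0.0]
contact_force: [1.4, 0.4, -0.1]
gripper_width: -0.0
clock: 6.2
position: [517.3, -10.5, 126.7]
ee_rot: [0.001, 1.0, 0.0, 0.003]
contact_force: [0.4, -0.1, 0.0]
gripper_width: 10.9
clock: 6.45
position: [515.6, 21.4, 124.4]
ee_rot: [-0.002, 1.0, 0.0, 0.001]
contact_force: [-0.0, -0.0, 0.3]
gripper_width: 14.3
t6.45 p [515.6  21.4 124.4] ytool deg 90.2 F [-0.  -0.   0.3] w14.3 tilt [ 0.001  0.    -1.   ]
```

View pics/w3.png

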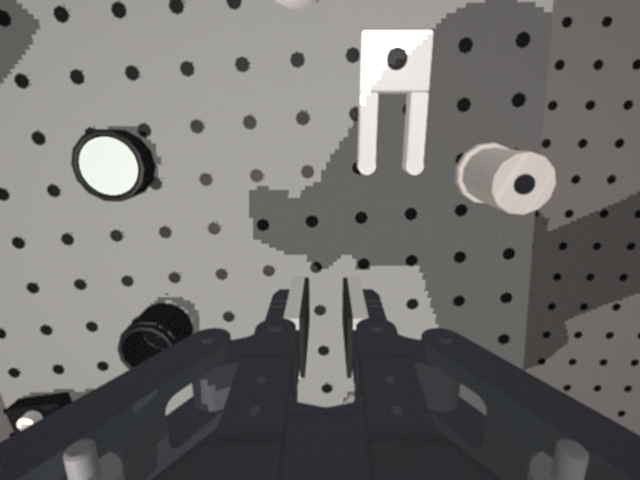

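```bash
python3 - <<'E'
from h import *
f=wristcam(pickle.load(open("w3.pkl","rb")))
def q(n,uv,z):
    r=pix2plane(f,uv,z).round(1); print(n,r.tolist()); return r
t=q("tines",[(367,174),(414,174)],95);h=q("head",[(361,30),(433,30)],95)
a=t.mean(0)-h.mean(0);print("centre",(t.mean(0)+h.mean(0))/2,"axis deg",np.degrees(np.arctan2(a[1],a[0])))
q("tips outer",[(290,278),(360,278)],124);q("inner",[(304,278),(346,278)],124);q("pillarbase R",[(458,165)],85)
E
python3 st.py 488,-11,110 488,-11,89
```

```text
tines [[496.6, -28.0, 95.0], [474.9, -28.1, 95.0]]
head [[501.2, -87.6, 95.0], [471.3, -87.6, 95.0]]
centre [486.    -57.825  95.   ] axis deg 90.48106157143913
tips outer [[530.5, 11.7, 124.0], [501.3, 11.6, 124.0]]
inner [[524.6, 11.7, 124.0], [507.1, 11.6, 124.0]]
pillarbase R [[451.5, -31.3, 85.0]]
t6.50 p [515.3  20.5 124.1] ytool deg 90.1 F [-0.  -0.6 -0.1] w14.2 tilt [ 0.  0. -1.]
to [488. -11. 110.] tool delta [ 27.4 -31.5  14.1]
to [488. -11.  89.] tool delta [ 0. -0. 21.]
```

The fork is at (486,-58), axis 90.5°, with about 10 mm clear of the collar and 20 mm clear of the pillar. I'll lower the two spread tips behind the tines and push straight along -y.

```bash
python3 -m jog '[{"hand":14,"dx":15,"dy":-10,"dz":0,"rx":0,"ry":0,"rz":0},{"hand":14,"dx":14.5,"dy":-18,"dz":10,"rx":0,"ry":0,"rz":0},{"hand":14,"dx":0,"dy":0,"dz":13,"rx":0,"ry":0,"rz":0},{"hand":14,"dx":0,"dy":0,"dz":12,"rx":0,"ry":0,"rz":0},{"hand":14,"dx":0,"dy":0,"dz":0,"rx":0,"ry":0,"rz":0}]'
python3 -m jog '[{"hand":14,"dx":0,"dy":0,"dz":0,"rx":0,"ry":0,"rz":0},{"hand":14,"dx":0,"dy":0,"dz":0,"rx":0,"ry":0,"rz":0}]'
python3 st.py 486,-11,88
```

```text
clock: 6.92
position: [483.6, -9.6, 87.0]
ee_rot: [0.001, 1.0, -0.001, -0.002]
contact_force: [-0.5, -0.5, 0.0]
gripper_width: 14.0
clock: 7.08
position: [486.0, -8.4, 89.4]
ee_rot: [-0.0, 1.0, -0.0, 0.0]
contact_force: [0.5, -0.1, 0.3]
gripper_width: 14.2
t7.08 p [486.   -8.4  89.4] ytool deg 90.0 F [ 0.5 -0.1  0.3] w14.2 tilt [ 0.001 -0.    -1.   ]
to [486. -11.  88.] tool delta [ 0.  -2.6  1.4]
```

```bash
python3 -m jog '[{"hand":14,"dx":0,"dy":-6,"dz":1,"rx":0,"ry":0,"rz":0},{"hand":14,"dx":0,"dy":-6,"dz":0,"rx":0,"ry":0,"rz":0},{"hand":14,"dx":0,"dy":-8,"dz":0,"rx":0,"ry":0,"rz":0},{"hand":14,"dx":0,"dy":-8,"dz":0,"rx":0,"ry":0,"rz":0},{"hand":14,"dx":0,"dy":-8,"dz":0,"rx":0,"ry":0,"rz":0}]'
python3 -m jog '[{"hand":14,"dx":0,"dy":-8,"dz":0,"rx":0,"ry":0,"rz":0},{"hand":14,"dx":0,"dy":-8,"dz":0,"rx":0,"ry":0,"rz":0},{"hand":14,"dx":0,"dy":-8,"dz":0,"rx":0,"ry":0,"rz":0},{"hand":14,"dx":0,"dy":-8,"dz":0,"rx":0,"ry":0,"rz":0}]'
python3 st.py; python3 snap.py w4
```

```text
clock: 7.5
position: [485.5, -44.9, 88.1]
ee_rot: [-0.0, 1.0, 0.0, 0.0]
contact_force: [1.4, -0.3, 0.5]
gripper_width: 13.9
clock: 7.83
position: [485.4, -76.9, 87.8]
ee_rot: [-0.0, 1.0, -0.0, -0.0]
contact_force: [0.2, 0.1, 0.0]
gripper_width: 14.3
t7.83 p [485.4 -76.9  87.8] ytool deg 90.0 F [0.2 0.1 0. ] w14.3 tilt [-0. -0. -1.]
```

View pics/w4.png

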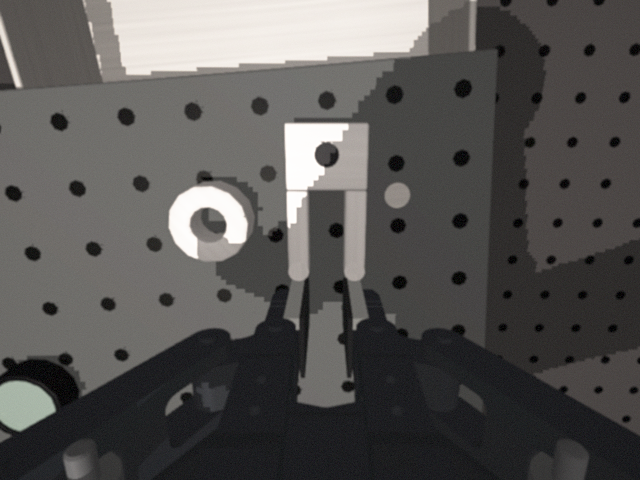

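The fork is tracking straight between the collar (212,221) and the board screw (397,195), and the bin mouth is straight ahead. Continuing over the edge.

```bash
python3 -m jog '[{"hand":14,"dx":0,"dy":-8,"dz":0,"rx":0,"ry":0,"rz":0},{"hand":14,"dx":0,"dy":-8,"dz":0,"rx":0,"ry":0,"rz":0},{"hand":14,"dx":0,"dy":-8,"dz":0,"rx":0,"ry":0,"rz":0},{"hand":14,"dx":0,"dy":-8,"dz":0,"rx":0,"ry":0,"rz":0},{"hand":14,"dx":0,"dy":-8,"dz":0,"rx":0,"ry":0,"rz":0}]'
python3 -m jog '[{"hand":14,"dx":0,"dy":-8,"dz":0,"rx":0,"ry":0,"rz":0},{"hand":14,"dx":0,"dy":-8,"dz":0,"rx":0,"ry":0,"rz":0},{"hand":14,"dx":0,"dy":-8,"dz":0,"rx":0,"ry":0,"rz":0},{"hand":14,"dx":0,"dy":-8,"dz":0,"rx":0,"ry":0,"rz":0},{"hand":14,"dx":0,"dy":-8,"dz":0,"rx":0,"ry":0,"rz":0}]'
python3 -m jog '[{"hand":14,"dx":0,"dy":-8,"dz":0,"rx":0,"ry":0,"rz":0},{"hand":14,"dx":0,"dy":-8,"dz":0,"rx":0,"ry":0,"rz":0},{"hand":14,"dx":0,"dy":0,"dz":0,"rx":0,"ry":0,"rz":0}]'
python3 st.py; python3 snap.py w5
```

```text
clock: 8.3
position: [485.3, -116.8, 87.7]
ee_rot: [-0.0, 1.0, -0.0, -0.0]
contact_force: [-0.2, 1.1, -0.1]
gripper_width: 14.0
clock: 8.72
position: [485.4, -156.9, 87.8]
ee_rot: [-0.0, 1.0, -0.0, -0.0]
contact_force: [0.4, 0.0, -0.2]
gripper_width: 14.1
clock: 8.97
position: [485.4, -173.3, 87.7]
ee_rot: [0.0, 1.0, -0.0, -0.0]
contact_force: [0.5, -0.2, -0.4]
gripper_width: 14.2
t8.97 p [ 485.4 -173.3   87.7] ytool deg 90.0 F [ 0.5 -0.2 -0.4] w14.2 tilt [-0. -0. -1.]
```

View pics/w5.png

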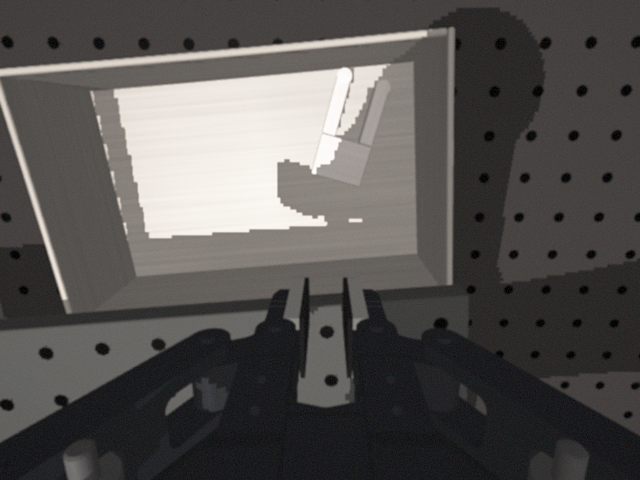

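The fork is in the bin (around (350,130)). The collar is next, pushed in the cradle between the two spread tips.

```bash
python3 -m jog '[{"hand":18,"dx":0,"dy":0,"dz":-20,"rx":0,"ry":0,"rz":0},{"hand":18,"dx":-10,"dy":20,"dz":-16,"rx":0,"ry":0,"rz":0},{"hand":18,"dx":-16,"dy":40,"dz":0,"rx":0,"ry":0,"rz":0},{"hand":18,"dx":-16,"dy":40,"dz":0,"rx":0,"ry":0,"rz":0},{"hand":18,"dx":0,"dy":0,"dz":0,"rx":0,"ry":0,"rz":0}]'
python3 -m jog '[{"hand":18,"dx":0,"dy":0,"dz":0,"rx":0,"ry":0,"rz":0},{"hand":18,"dx":0,"dy":0,"dz":18,"rx":0,"ry":0,"rz":0},{"hand":18,"dx":0,"dy":0,"dz":17,"rx":0,"ry":0,"rz":0},{"hand":18,"dx":0,"dy":0,"dz":0,"rx":0,"ry":0,"rz":0},{"hand":18,"dx":0,"dy":0,"dz":0,"rx":0,"ry":0,"rz":0}]'
python3 st.py; python3 snap.py w6
```

```text
clock: 9.43
position: [529.6, -69.7, 124.7]
ee_rot: [-0.004, 1.0, 0.0, 0.002]
contact_force: [0.5, -1.1, 0.8]
gripper_width: 17.7
clock: 9.85
position: [525.5, -75.3, 88.3]
ee_rot: [-0.0, 1.0, -0.0, -0.001]
contact_force: [-0.3, 0.7, 0.6]
gripper_width: 17.9
t9.85 p [525.5 -75.3  88.3] ytool deg 90.0 F [-0.3  0.7  0.6] w17.9 tilt [-0.002 -0.001 -1.   ]
```

View pics/w6.png

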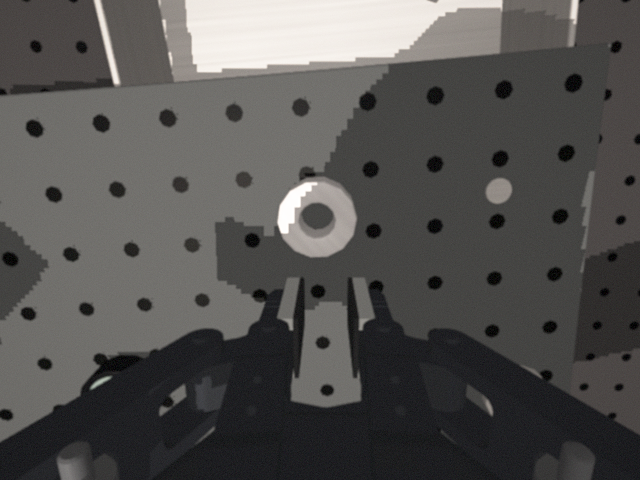

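The collar (318,217) is nearly centred on the tips, about 2.5 mm to the left. I'll correct that and push.

```bash
python3 -m jog '[{"hand":18,"dx":-2.5,"dy":-4,"dz":0,"rx":0,"ry":0,"rz":0},{"hand":18,"dx":0,"dy":-6,"dz":0,"rx":0,"ry":0,"rz":0},{"hand":18,"dx":0,"dy":-8,"dz":0,"rx":0,"ry":0,"rz":0},{"hand":18,"dx":0,"dy":-8,"dz":0,"rx":0,"ry":0,"rz":0},{"hand":18,"dx":0,"dy":-8,"dz":0,"rx":0,"ry":0,"rz":0}]'
python3 -m jog '[{"hand":18,"dx":0,"dy":-8,"dz":0,"rx":0,"ry":0,"rz":0},{"hand":18,"dx":0,"dy":-8,"dz":0,"rx":0,"ry":0,"rz":0},{"hand":18,"dx":0,"dy":-8,"dz":0,"rx":0,"ry":0,"rz":0},{"hand":18,"dx":0,"dy":-8,"dz":0,"rx":0,"ry":0,"rz":0},{"hand":18,"dx":0,"dy":-8,"dz":0,"rx":0,"ry":0,"rz":0}]'
python3 -m jog '[{"hand":18,"dx":0,"dy":-8,"dz":0,"rx":0,"ry":0,"rz":0},{"hand":18,"dx":0,"dy":-8,"dz":0,"rx":0,"ry":0,"rz":0},{"hand":18,"dx":0,"dy":-8,"dz":0,"rx":0,"ry":0,"rz":0},{"hand":18,"dx":0,"dy":0,"dz":0,"rx":0,"ry":0,"rz":0}]'
python3 st.py; python3 snap.py w7
```

```text
clock: 10.32
position: [529.2, -109.5, 89.3]
ee_rot: [-0.0, 1.0, 0.0, 0.001]
contact_force: [0.7, 1.3, 2.0]
gripper_width: 18.2
clock: 10.73
position: [529.0, -149.4, 89.0]
ee_rot: [-0.001, 1.0, 0.0, 0.0]
contact_force: [-0.5, 1.3, 2.1]
gripper_width: 18.1
clock: 11.07
position: [528.6, -174.1, 88.4]
ee_rot: [0.0, 1.0, -0.0, -0.0]
contact_force: [-0.6, -0.1, -0.7]
gripper_width: 17.9
t11.07 p [ 528.6 -174.1   88.4] ytool deg 90.0 F [-0.6 -0.1 -0.7] w17.9 tilt [-0.001 -0.    -1.   ]
```

View pics/w7.png

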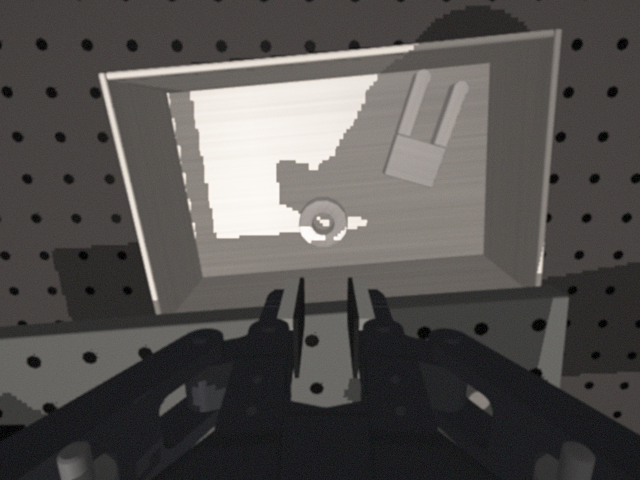

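The collar is in the bin at (323,222), with the fork beside it. I'll go behind the spacer, high, and look.

```bash
python3 -m jog '[{"hand":8,"dx":0,"dy":0,"dz":-25,"rx":0,"ry":0,"rz":0},{"hand":8,"dx":0,"dy":20,"dz":-25,"rx":0,"ry":0,"rz":0},{"hand":8,"dx":3,"dy":36,"dz":0,"rx":0,"ry":0,"rz":0},{"hand":8,"dx":3,"dy":36,"dz":0,"rx":0,"ry":0,"rz":0},{"hand":8,"dx":3,"dy":36,"dz":0,"rx":0,"ry":0,"rz":0}]'
python3 -m jog '[{"hand":8,"dx":3,"dy":36,"dz":0,"rx":0,"ry":0,"rz":0},{"hand":8,"dx":3,"dy":36,"dz":0,"rx":0,"ry":0,"rz":0},{"hand":8,"dx":3,"dy":36,"dz":0,"rx":0,"ry":0,"rz":0},{"hand":8,"dx":3,"dy":36,"dz":0,"rx":0,"ry":0,"rz":0},{"hand":8,"dx":3,"dy":36,"dz":0,"rx":0,"ry":0,"rz":0}]'
python3 -m jog '[{"hand":8,"dx":0,"dy":34,"dz":0,"rx":0,"ry":0,"rz":0.08},{"hand":8,"dx":0,"dy":10,"dz":0,"rx":0,"ry":0,"rz":0.08},{"hand":8,"dx":0,"dy":0,"dz":0,"rx":0,"ry":0,"rz":0},{"hand":8,"dx":0,"dy":0,"dz":0,"rx":0,"ry":0,"rz":0},{"hand":8,"dx":0,"dy":0,"dz":0,"rx":0,"ry":0,"rz":0}]'
python3 st.py; python3 snap.py w8
```

```text
clock: 11.53
position: [519.5, -43.3, 139.3]
ee_rot: [0.0, 1.0, 0.0, 0.001]
contact_force: [1.3, 0.7, -0.5]
gripper_width: 7.9
clock: 11.95
position: [503.9, 137.3, 138.9]
ee_rot: [-0.001, 1.0, -0.0, -0.0]
contact_force: [0.6, 0.4, 0.4]
gripper_width: 8.1
clock: 12.37
position: [505.0, 178.7, 138.6]
ee_rot: [0.079, 0.997, -0.0, -0.0]
contact_force: [-0.6, 0.6, 0.2]
gripper_width: 8.1
t12.37 p [505.  178.7 138.6] ytool deg 80.9 F [-0.6  0.6  0.2] w8.1 tilt [-0.001 -0.    -1.   ]
```

View pics/w8.png

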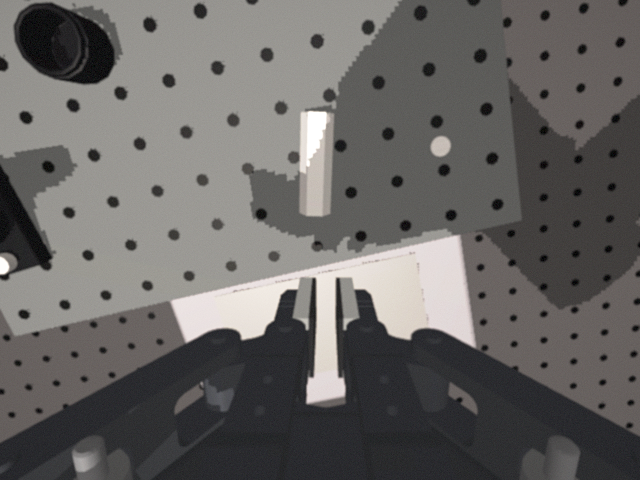

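```bash
python3 - <<'E'
from h import *
f=wristcam(pickle.load(open("w8.pkl","rb")))
def q(n,uv,z):
    r=pix2plane(f,uv,z).round(1); print(n,r.tolist()); return r
t=q("tail",[(300,214),(331,214)],92);h=q("front",[(302,110),(332,111)],92)
a=t.mean(0)-h.mean(0);b=t.mean(0);print("axis deg",np.degrees(np.arctan2(a[1],a[0])),np.linalg.norm(a))
u=a/np.linalg.norm(a); print("tcp start",b+u*20)
q("screw",[(441,146)],87); q("edge",[(300,268),(440,237)],85)
E
python3 st.py 502.5,172,110
```

```text
tail [[514.2, 150.5, 92.0], [498.1, 153.1, 92.0]]
front [[504.0, 99.6, 92.0], [489.7, 102.4, 92.0]]
axis deg 79.62569210759331 51.64426396028896
tcp start [509.75156164 171.47304638  92.        ]
screw [[437.1, 127.9, 87.0]]
edge [[520.4, 183.0, 85.0], [440.6, 177.1, 85.0]]
t12.42 p [505.  178.4 138.7] ytool deg 80.9 F [-0.3 -0.7 -0.2] w7.6 tilt [-0.001 -0.    -1.   ]
to [502.5 172.  110. ] tool delta [ 1.5 -6.7 28.7]
```

Spacer measured at (501.5,126.4), axis 79.6°, length 51.6 mm against 50 given. Lowering behind its tail.

```bash
python3 -m jog '[{"hand":8,"dx":-6,"dy":-5,"dz":0,"rx":0,"ry":0,"rz":0.02},{"hand":8,"dx":0,"dy":0,"dz":25,"rx":0,"ry":0,"rz":0},{"hand":8,"dx":0,"dy":0,"dz":24,"rx":0,"ry":0,"rz":0},{"hand":8,"dx":0,"dy":0,"dz":0,"rx":0,"ry":0,"rz":0},{"hand":8,"dx":0,"dy":0,"dz":0,"rx":0,"ry":0,"rz":0}]'
python3 st.py 508,162.6,89; python3 snap.py w9
```

```text
clock: 12.83
position: [510.5, 172.1, 89.4]
ee_rot: [0.09, 0.996, -0.001, -0.001]
contact_force: [0.4, -0.8, -0.2]
gripper_width: 8.0
t12.83 p [510.5 172.1  89.4] ytool deg 79.7 F [ 0.4 -0.8 -0.2] w8.0 tilt [-0.002 -0.002 -1.   ]
to [508.  162.6  89. ] tool delta [ 0.7 -9.7  0.4]
```

View pics/w9.png

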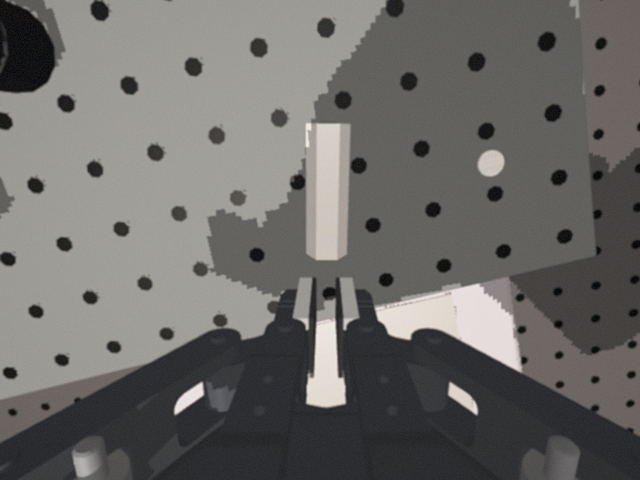

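Alignment is good: the spacer end face at (327,259) is centred on the tips. I'll push gently and turn slowly toward the board's -y direction.

```bash
python3 -m jog '[{"hand":8,"dx":0,"dy":-5,"dz":0,"rx":0,"ry":0,"rz":0},{"hand":8,"dx":0,"dy":-5,"dz":0,"rx":0,"ry":0,"rz":0},{"hand":8,"dx":0,"dy":-7,"dz":0,"rx":0,"ry":0,"rz":0},{"hand":8,"dx":0,"dy":-8,"dz":0,"rx":0,"ry":0,"rz":-0.006},{"hand":8,"dx":0,"dy":-8,"dz":0,"rx":0,"ry":0,"rz":-0.008}]'
python3 -m jog '[{"hand":8,"dx":0,"dy":-8,"dz":0,"rx":0,"ry":0,"rz":-0.008},{"hand":8,"dx":0,"dy":-8,"dz":0,"rx":0,"ry":0,"rz":-0.008},{"hand":8,"dx":0,"dy":-8,"dz":0,"rx":0,"ry":0,"rz":-0.008},{"hand":8,"dx":0,"dy":-8,"dz":0,"rx":0,"ry":0,"rz":-0.008}]'
python3 st.py; python3 snap.py w10
```

```text
clock: 13.3
position: [504.9, 140.5, 90.5]
ee_rot: [0.082, 0.997, 0.001, 0.001]
contact_force: [-0.5, 0.1, 0.6]
gripper_width: 7.6
clock: 13.63
position: [499.6, 108.5, 89.9]
ee_rot: [0.066, 0.998, 0.0, 0.0]
contact_force: [-0.2, 0.8, 1.4]
gripper_width: 8.2
t13.63 p [499.6 108.5  89.9] ytool deg 82.4 F [-0.2  0.8  1.4] w8.2 tilt [ 0.  0. -1.]
```

View pics/w10.png

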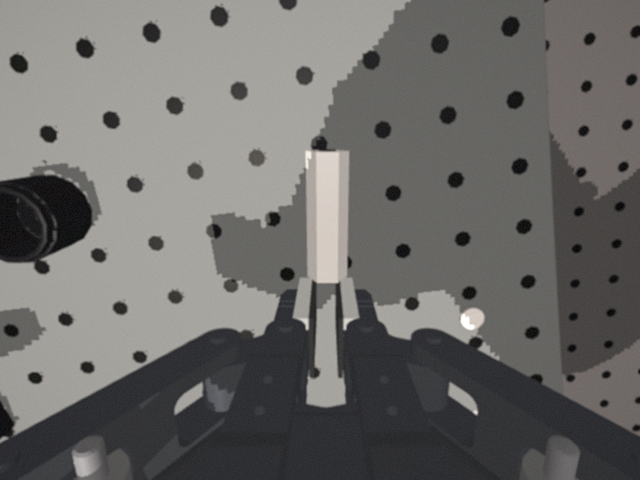

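Flush and tracking. Continuing.

```bash
python3 -m jog '[{"hand":8,"dx":0,"dy":-8,"dz":0,"rx":0,"ry":0,"rz":-0.009},{"hand":8,"dx":0,"dy":-8,"dz":0,"rx":0,"ry":0,"rz":-0.009},{"hand":8,"dx":0,"dy":-8,"dz":0,"rx":0,"ry":0,"rz":-0.009},{"hand":8,"dx":0,"dy":-8,"dz":0,"rx":0,"ry":0,"rz":-0.009},{"hand":8,"dx":0,"dy":-8,"dz":0,"rx":0,"ry":0,"rz":-0.009}]'
python3 -m jog '[{"hand":8,"dx":0,"dy":-8,"dz":0,"rx":0,"ry":0,"rz":-0.009},{"hand":8,"dx":0,"dy":-8,"dz":0,"rx":0,"ry":0,"rz":-0.009},{"hand":8,"dx":0,"dy":-8,"dz":0,"rx":0,"ry":0,"rz":-0.009},{"hand":8,"dx":0,"dy":-8,"dz":0,"rx":0,"ry":0,"rz":-0.009},{"hand":8,"dx":0,"dy":-8,"dz":0,"rx":0,"ry":0,"rz":-0.009}]'
python3 st.py; python3 snap.py w11
```

```text
clock: 14.1
position: [494.9, 68.7, 89.7]
ee_rot: [0.044, 0.999, -0.0, -0.0]
contact_force: [-0.4, 0.4, 0.1]
gripper_width: 7.6
clock: 14.52
position: [492.3, 28.9, 89.8]
ee_rot: [0.021, 1.0, -0.0, -0.0]
contact_force: [0.1, 0.0, 0.5]
gripper_width: 7.6
t14.52 p [492.3  28.9  89.8] ytool deg 87.6 F [0.1 0.  0.5] w7.6 tilt [-0. -0. -1.]
```

View pics/w11.png

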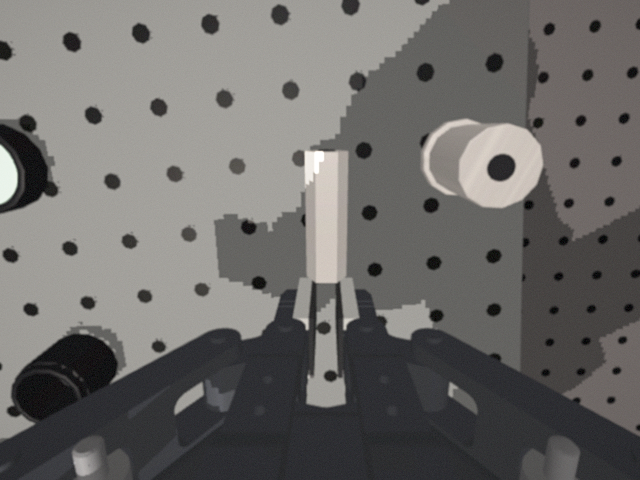

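```bash
python3 -m jog '[{"hand":8,"dx":0,"dy":-8,"dz":0,"rx":0,"ry":0,"rz":-0.009},{"hand":8,"dx":0,"dy":-8,"dz":0,"rx":0,"ry":0,"rz":-0.009},{"hand":8,"dx":0,"dy":-8,"dz":0,"rx":0,"ry":0,"rz":-0.009},{"hand":8,"dx":0,"dy":-8,"dz":0,"rx":0,"ry":0,"rz":-0.009},{"hand":8,"dx":0,"dy":-8,"dz":0,"rx":0,"ry":0,"rz":-0.009}]'
python3 -m jog '[{"hand":8,"dx":0,"dy":-8,"dz":0,"rx":0,"ry":0,"rz":-0.009},{"hand":8,"dx":0,"dy":-8,"dz":0,"rx":0,"ry":0,"rz":-0.009},{"hand":8,"dx":0,"dy":-8,"dz":0,"rx":0,"ry":0,"rz":0},{"hand":8,"dx":0,"dy":-8,"dz":0,"rx":0,"ry":0,"rz":0},{"hand":8,"dx":0,"dy":-8,"dz":0,"rx":0,"ry":0,"rz":0}]'
python3 -m jog '[{"hand":8,"dx":0,"dy":-8,"dz":0,"rx":0,"ry":0,"rz":0},{"hand":8,"dx":0,"dy":-8,"dz":0,"rx":0,"ry":0,"rz":0},{"hand":8,"dx":0,"dy":-8,"dz":0,"rx":0,"ry":0,"rz":0},{"hand":8,"dx":0,"dy":-8,"dz":0,"rx":0,"ry":0,"rz":0},{"hand":8,"dx":0,"dy":-8,"dz":0,"rx":0,"ry":0,"rz":0}]'
python3 st.py; python3 snap.py w12
```

```text
clock: 14.98
position: [491.5, -10.9, 89.9]
ee_rot: [-0.002, 1.0, 0.0, 0.0]
contact_force: [0.2, 1.1, -1.0]
gripper_width: 8.0
clock: 15.4
position: [492.1, -51.0, 89.9]
ee_rot: [-0.01, 1.0, 0.0, 0.0]
contact_force: [-0.3, 1.0, -1.3]
gripper_width: 8.0
clock: 15.82
position: [492.9, -91.0, 89.9]
ee_rot: [-0.01, 1.0, 0.0, 0.0]
contact_force: [-0.5, 0.7, 1.3]
gripper_width: 7.9
t15.82 p [492.9 -91.   89.9] ytool deg 91.1 F [-0.5  0.7  1.3] w7.9 tilt [ 0.  0. -1.]
```

View pics/w12.png

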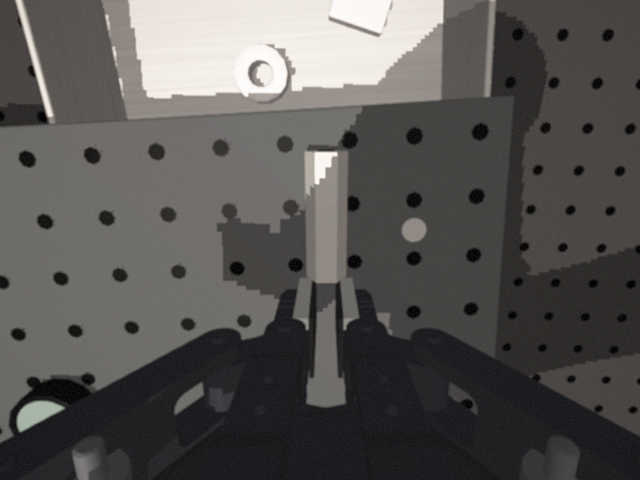

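```bash
python3 -m jog '[{"hand":8,"dx":0,"dy":-8,"dz":0,"rx":0,"ry":0,"rz":0},{"hand":8,"dx":0,"dy":-8,"dz":0,"rx":0,"ry":0,"rz":0},{"hand":8,"dx":0,"dy":-8,"dz":0,"rx":0,"ry":0,"rz":0},{"hand":8,"dx":0,"dy":-8,"dz":0,"rx":0,"ry":0,"rz":0},{"hand":8,"dx":0,"dy":-8,"dz":0,"rx":0,"ry":0,"rz":0}]'
python3 -m jog '[{"hand":8,"dx":0,"dy":-8,"dz":0,"rx":0,"ry":0,"rz":0},{"hand":8,"dx":0,"dy":-8,"dz":0,"rx":0,"ry":0,"rz":0},{"hand":8,"dx":0,"dy":-8,"dz":0,"rx":0,"ry":0,"rz":0},{"hand":8,"dx":0,"dy":-8,"dz":0,"rx":0,"ry":0,"rz":0},{"hand":8,"dx":0,"dy":-8,"dz":0,"rx":0,"ry":0,"rz":0}]'
python3 -m jog '[{"hand":8,"dx":0,"dy":-5,"dz":0,"rx":0,"ry":0,"rz":0},{"hand":8,"dx":0,"dy":0,"dz":0,"rx":0,"ry":0,"rz":0},{"hand":8,"dx":0,"dy":0,"dz":-15,"rx":0,"ry":0,"rz":0},{"hand":8,"dx":0,"dy":0,"dz":-20,"rx":0,"ry":0,"rz":0},{"hand":8,"dx":0,"dy":0,"dz":0,"rx":0,"ry":0,"rz":0}]'
python3 st.py; python3 snap.py w13
```

```text
clock: 16.28
position: [493.5, -131.1, 89.7]
ee_rot: [-0.01, 1.0, -0.0, -0.0]
contact_force: [-0.7, 0.5, 0.1]
gripper_width: 7.9
clock: 16.7
position: [494.3, -171.1, 89.7]
ee_rot: [-0.01, 1.0, -0.0, -0.0]
contact_force: [-0.1, 0.5, 0.7]
gripper_width: 7.9
clock: 17.12
position: [496.8, -175.6, 128.2]
ee_rot: [-0.011, 1.0, -0.001, 0.003]
contact_force: [1.0, 0.7, -0.1]
gripper_width: 7.9
t17.12 p [ 496.8 -175.6  128.2] ytool deg 91.2 F [ 1.   0.7 -0.1] w7.9 tilt [ 0.007 -0.001 -1.   ]
```

View pics/w13.png

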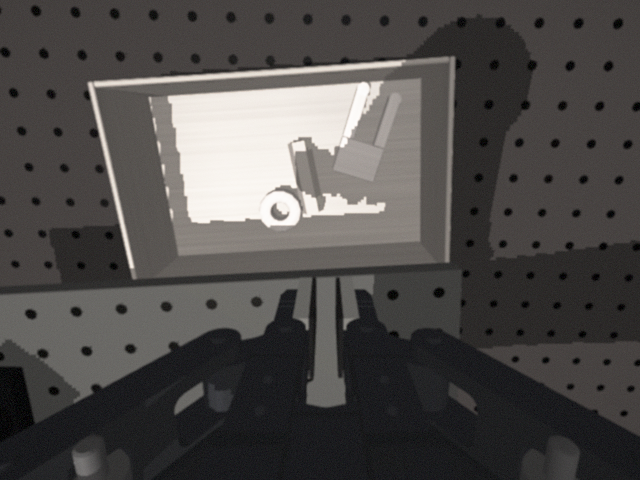

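All three parts are in the bin: fork (365,140), collar (280,210), spacer (308,175). I'll retreat clear and compare top views with the start.

```bash
python3 -m jog '[{"hand":8,"dx":0,"dy":0,"dz":-35,"rx":0,"ry":0,"rz":0},{"hand":8,"dx":0,"dy":0,"dz":-35,"rx":0,"ry":0,"rz":0},{"hand":8,"dx":10,"dy":-35,"dz":-30,"rx":0,"ry":0,"rz":0},{"hand":8,"dx":20,"dy":-35,"dz":0,"rx":0,"ry":0,"rz":0},{"hand":8,"dx":20,"dy":-35,"dz":0,"rx":0,"ry":0,"rz":0}]' | head -2
python3 -m jog '[{"hand":8,"dx":20,"dy":-35,"dz":0,"rx":0,"ry":0,"rz":0},{"hand":8,"dx":20,"dy":-35,"dz":0,"rx":0,"ry":0,"rz":0},{"hand":8,"dx":20,"dy":-35,"dz":0,"rx":0,"ry":0,"rz":0},{"hand":8,"dx":20,"dy":-35,"dz":0,"rx":0,"ry":0,"rz":0},{"hand":8,"dx":20,"dy":-35,"dz":0,"rx":0,"ry":0,"rz":0}]' | head -2
python3 -m jog '[{"hand":8,"dx":0,"dy":-35,"dz":0,"rx":0,"ry":0,"rz":0},{"hand":8,"dx":0,"dy":-35,"dz":0,"rx":0,"ry":0,"rz":0},{"hand":8,"dx":0,"dy":0,"dz":0,"rx":0,"ry":0,"rz":0},{"hand":8,"dx":0,"dy":0,"dz":0,"rx":0,"ry":0,"rz":0}]' | head -2
python3 - <<'E'
from bench import arm
import cv2,pickle,numpy as np
d0=pickle.load(open("f0.pkl","rb"));d={}
for n in("top","side"):
    f=arm.get_image(n);d[n]=f
a=d0["top"]["img"][140:370,220:560];b=d["top"]["img"][140:370,220:560]
im=np.vstack([a,b])[:,:,::-1]
im=cv2.resize(im,None,fx=1.3,fy=1.3);cv2.imwrite("pics/cmp.png",im)
cv2.imwrite("pics/side1.png",d["side"]["img"][:,:,::-1])
pickle.dump(d,open("f1.pkl","wb"))
E
```

```text
clock: 17.58
position: [448.3, -277.6, 222.8]
clock: 18.0
position: [349.8, -455.1, 220.4]
clock: 18.33
position: [351.8, -524.8, 218.9]
```

View pics/cmp.png

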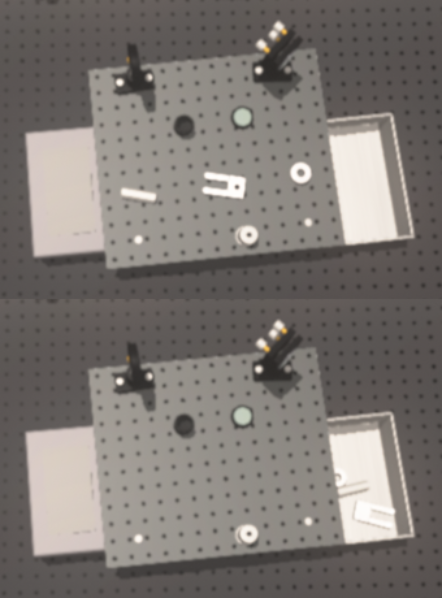

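View pics/side1.png

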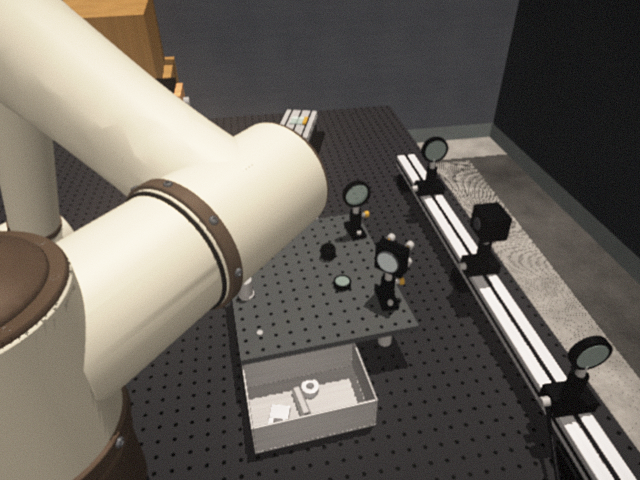

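The board is clear and all three parts lie in the bin. In both views the bin, case, pillar, lens cell, lens tube and mounts are where they started. Handing in.

Run:
```python
from bench import arm
s=arm.read_state();print(s["clock"],s["contact_force"].round(1),abs(s["joint_vel"]).max())
print(arm.job_done())
```

```text
18.4333 [-0.4 -0.1 -0.6] 0.023041772593190464
the job is handed in; nothing more can be done
None
```

I swept the fork, the collar and then the spacer off the board's right edge into the bin with the fingertips, without picking any of them up. I handed the job in at 18.4 s.

- **Last checks:** the top and side pictures after the arm had backed away show all three parts inside the bin. The bin, case, pillar, lens cell, lens tube and both mounts look unmoved, judged by eye against the first pictures. The arm hid part of the final side view, and I did not check the hex driver separately. Every force reading stayed at about 2 N, though forces were only read at the end of each move.
- **What went wrong:** my first push caught only one tine of the fork and turned it. I nudged it sideways with the finger and finished with the fingers slightly open, one behind each tine; it passed clear of the collar.
- **Disagreement:** the top camera gave positions about 2–11 mm off the wrist camera's, mostly in x and most for the lens tube. I placed the pushes from the wrist pictures.

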